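# Push a bench enclosure's sash up to the pointer

### The arm

A 6-joint arm with a two-finger parallel gripper is mounted at the origin on the work surface. World frame = base frame: x ahead of the robot, y to its left, z up, the work surface at z = 0. Lengths are in m, angles in rad, forces in N, time in s.
With the tool pointing down it reaches from about 0.35 to 0.975 m from the base axis. Payload 4.9 kg.
Tool frame: the origin (TCP) lies at the very end of the fingers, on their centre line; the grasp point (between the pads) lies 19 mm behind it; x points along the fingers, z is the direction in which the jaws open and shut, and the axes are right-handed (so a half turn about x gives the same grasp; the last joint's range is limited). The gripper opens to 85 mm and grips with 20 to 120 N. Pads are 22 mm wide; open, the fingers measure 114 mm over their backs; the gripper's body (76 mm by 85 mm) begins 54 mm behind the grasp point. The pads swing forward as they close: fully open they stand 13 mm farther back than shut.
Start: joints at [1.024, 0.053, 1.613, -0, 1.476, -0.119], TCP at [0.259, 0.569, 0.231] pointing down, gripper open.
Joint ranges: [-3.01, 3.01], [-1.01, 2.22], [0.06, 2.58], [-1.02, 4.17], [0.09, 2.62], [-3.14, 3.14]. Speed limits (rad/s): [2.57, 2.57, 3.14, 3.14, 3.14, 3.14].

### API

Orientations are given as a unit quaternion [w, x, y, z].
In Python, from plant import manip, vision, job gives the robot as it stands.
- The arm moves only by the tool servo_tool, never from a script. Its arguments are lists of equal length, an entry for each row: "twist": the turn, a rotation vector about the world's x, y, z in rad, a list of three; "xyz": the shift along the world's x, y, z in cm, a list of three; "fingers": the opening, from 0 (shut) to 1 (fully open). In form: {"twist": [[wx, wy, wz], ...], "xyz": [[x, y, z], ...], "fingers": [fingers, ...]}. A call has 1 to 8 rows; each row shifts and turns the commanded pose from where the row before left it; what a row does not reach is not made up. A row lasts 1/8 s, in which the tool goes at most 62.5 mm and 10.7 degrees, less where a joint would pass 70% of its speed; a pose out of reach is approached as far as the arm can. A call with a gripper value outside its range is refused whole. The fingers move at their own pace and stop on an object; the grip force is fixed at half the most. Time passes only in rows, so rows that do not move let the fingers close. It gives the time, the measured TCP pose, the force and the opening at its end, in the units of the state.
- manip.state(): the state, without advancing time (a new reading comes with each control period).
- vision.grab_frame(name): name is "side" or "top"; returns the picture (480x640x3 uint8, red, green, blue); there is no depth.
- vision.get_calibration(name): a dict with "camera_matrix" (3x3 intrinsics, pixels), "origin" and "orientation" of the camera in the world. Camera axes: x right, y up, looking along -z (the intrinsics and any distortion apply to the point x, -y, -z); pixel columns grow to the right and rows downward; lengths in m; the calibration is good to about 2 mm. A picture is of the moment at which its call begins. get_calibration takes no time and is no camera call.
- job.job_done(): hands the job in, once; it reports no verdict.
Trained networks look in the newest picture that a camera, given by its name, has taken for a name from the list of things; names that differ only in an ending like _2 or _b are one class to them, and where a whole thing is asked for, a point or a joint stands for the part that bears it (a point fixed in the world has none). Each returns a list of dicts, best first, with "score" (0 to 1); they miss things now and then, are a little off and sometimes report something else, mostly with a low value. They report only what shows in the picture. A call takes as long as a camera call. They do not tell look-alikes from the thing itself.
- vision.spot_in(camera, label): "extent" ([centre column, centre row, width, height] in pixels, round what is visible of it).
The state is a dict: "time": time; "joint_pos": joint angles; "joint_vel": joint speeds; "joint_efforts": joint torques, N m; "tool_pos": TCP position; "tool_rot": TCP orientation; "contact_force": force on the tool from outside, world axes, zero at the start; "ft_torque": the same for the moment, N m; "gripper_width": opening from 0.0 (shut) to 1.0 (fully open).
Only numpy, scipy, OpenCV 4.12 (cv2) and the standard library are available. Lean on these libraries where they do the work, as an engineer would, in place of code of your own. Each camera call takes 0.05 s, during which the arm holds its last target.

### The job

Put your fingertips beneath the lip of the bench enclosure's clear sliding front window and push the window up until the top of the lip is level with the top of the small steel pointer on the post beside it, then take your hand away: the window is counterweighted and stays where it is left. Only push from below, without pinching or gripping the lip, and leave the bottle, the slide tray and the beaker standing where they are.

Things in the scene. Friction and masses are not known exactly. Their poses are not given: they have to be found in the camera images.
- sash: Clear sash (pane 376 wide, 235 tall) with a black lip on its lower edge: level bar 340 mm long (y), 60 deep (x), 12 thick. Origin: centre of the lip's underside, 80 to 120 mm above the bench at start; z up, x level into the enclosure. Lip's front edge at x = -30 mm, pane face at +24. Slides straight up; 3 to 6 N of friction (+15 N per m/s) resists and it stays where left. Free space under the lip.
- hood: The fixed bench enclosure of clear panels, 460 mm wide, 220 deep. Origin: on the bench, midway between its two white front posts, in the plane of their front faces, 45 mm behind the lip's front edge; axes as the lip's. The posts (40 mm wide, 570 tall) stand at y = +-210 mm; between them the floor inside is 20 mm high.
- mark (a point): The mark: centre of the top face of the steel pointer, a level tongue 4 mm thick, 40 deep, 34 wide, on a black clamp (38 mm wide, 30 high) on the front of the post at the lip's +y end, 4 mm clear of the lip's end. It is fixed. The sash is right when the top of the lip is level with this point, 50 to 210 mm higher than at the start.
- reagent_mid (a point): Loose brown glass bottle, 60 mm across, 150 mm tall, standing on the bench near the lip's +y end or -y end; the point is half-way up. To be left alone.
- slidebox_mid (a point): Loose grey open tray for slides, 85 x 100 x 35 mm, on the bench near the lip's other end; the point is half-way up. To be left alone.
- beaker_mid (a point): Loose glass beaker, 70 mm across, 90 mm tall, on the floor inside the enclosure; the point is half-way up. To be left alone.
Mind the look-alikes: they are no part of the job. What is meant by the part that bears slidebox_mid is not blue, and is the smaller of those in its own colour.

How it is judged:
On the way, in this order (a step that is already met when the one before it is completed fails the run):
1. the sash is being raised by fingers pressing on the lip from below (grasp point below the lip's underside), at least 20 mm up from its start (distance of sash from where it was at the start of the episode above 0.02 m and contact force between the fingers and sash above 0.5 N and z of the grasp point in the frame of sash below 0 m), for 0.1 s.
2. the lip's top is level with the mark within 7 mm (z of mark in the frame of sash between 0.005 and 0.019 m), for 0.2 s.
At the end, for the whole second after the job is handed in: The top of the lip is level with the mark within 7 mm, the sash is at rest, and the bottle, the tray and the beaker stand upright within 20 mm of where they were (all of step 2 and linear speed of sash below 0.003 m/s and distance of each of reagent_mid, slidebox_mid, beaker_mid from where it was at the start of the episode below 0.02 m and angle between each of reagent_mid, slidebox_mid, beaker_mid's own z axis and vertical below 0.15 rad); the robot touches nothing.
It fails at once if the lip is pinched between the fingers (contact force between the fingers and sash above 1 N and z of the grasp point in the frame of sash between 0.001 and 0.011 m and x of the grasp point in the frame of sash above -0.035 m and y of the grasp point in the frame of sash between -0.18 and 0.18 m).
It fails at once if the brown bottle is moved by more than 20 mm, lifted or tipped (distance of reagent_mid from where it was at the start of the episode above 0.02 m or angle between reagent_mid's own z axis and vertical above 0.3 rad).
It fails at once if the grey slide tray is moved by more than 20 mm, lifted or tipped (distance of slidebox_mid from where it was at the start of the episode above 0.02 m or angle between slidebox_mid's own z axis and vertical above 0.3 rad).
It fails at once if the glass beaker is moved by more than 20 mm, lifted or tipped (distance of beaker_mid from where it was at the start of the episode above 0.02 m or angle between beaker_mid's own z axis and vertical above 0.3 rad).
It also fails if it takes over 48 s, if anything falls off the work surface, if the arm or the gripper's body presses on something with over 40 N, if the wrist force passes 120 N, or if a joint passes its speed limit or range.

## Working session

There is one attempt and no reset: what is moved stays moved. The work goes in short steps, Python scripts to look and compute and a tool call to move; the robot and the scene stay as the last step left them, time stands still between calls to the robot, and variables do not carry over. Pictures are saved under pics/ and viewed, and the job is handed in when it is done.

Besides the shell and the picture viewer there is one more tool, called after "Emit:" as name(argument=value, ...) on one line, values as JSON. servo_tool: Moves the arm, as the interface text tells. Its arguments: {"type":"object","properties":{"twist":{"type":"array","items":{"type":"array","items":{"type":"number"}}},"xyz":{"type":"array","items":{"type":"array","items":{"type":"number"}}},"fingers":{"type":"array","items":{"type":"number"}}},"required":["twist","xyz","fingers"]}

```bash
mkdir -p pics; cat > h.py <<'E'
import numpy as np,cv2
from plant import manip,vision,job
from scipy.spatial.transform import Rotation as R
def cal(n):
    c=vision.get_calibration(n);q=c["orientation"];
    return np.array(c["camera_matrix"]),np.array(c["origin"]),R.from_quat([q[1],q[2],q[3],q[0]]).as_matrix(),c
def proj(n,p):
    K,o,M,_=cal(n);v=M.T@(np.array(p)-o);v=np.array([v[0],-v[1],-v[2]]);u=K@v;return u[:2]/u[2]
def ray(n,u,v):
    K,o,M,_=cal(n);d=np.linalg.solve(K,[u,v,1]);return o,M@np.array([d[0],-d[1],-d[2]])
def atz(n,u,v,z):
    o,d=ray(n,u,v);return o+d*(z-o[2])/d[2]
def tri(u1,u2):
    o1,d1=ray("side",*u1);o2,d2=ray("top",*u2)
    A=np.stack([d1,-d2],1);s=np.linalg.lstsq(A,o2-o1,rcond=None)[0]
    a=o1+s[0]*d1;b=o2+s[1]*d2;return (a+b)/2,np.linalg.norm(a-b)
E
python3 - <<'E'
from h import *
for n in("side","top"):
    f=vision.grab_frame(n);cv2.imwrite(f"pics/{n}0.png",f[:,:,::-1]);print(n,vision.get_calibration(n))
    for l in("sash","hood","mark","reagent_mid","slidebox_mid","beaker_mid"):
        try:print(l,[(np.round(d["extent"],1).tolist(),round(d["score"],2)) for d in vision.spot_in(n,l)][:4])
        except Exception as e:print(l,e)
print(manip.state())
E
```

```text
side {'camera_matrix': array([[508.0423083 ,   0.        , 311.08802493],
       [  0.        , 508.0423083 , 236.65975032],
       [  0.        ,   0.        ,   1.        ]]), 'origin': array([0.6885911 , 0.42979491, 1.43060431]), 'orientation': array([0.13520286, 0.0274766 , 0.18501144, 0.97300359])}
sash [([265.1, 221.4, 38.0, 160.6], 0.73)]
hood [([215.6, 201.3, 137.1, 273.7], 0.92), ([265.0, 219.9, 30.0, 163.2], 0.48)]
mark [([272.8, 312.2, 15.5, 22.0], 0.58)]
reagent_mid [([303.4, 347.6, 19.3, 24.7], 0.89)]
slidebox_mid [([345.2, 159.2, 37.6, 42.1], 0.92), ([266.6, 128.5, 34.8, 38.4], 0.84), ([297.0, 176.0, 34.4, 37.4], 0.63)]
beaker_mid []
top {'camera_matrix': array([[556.22173542,   0.        , 325.27977192],
       [  0.        , 556.22173542, 239.7177025 ],
       [  0.        ,   0.        ,   1.        ]]), 'origin': array([ 0.45985317, -0.0516677 ,  1.74863425]), 'orientation': array([ 0.70662638,  0.03094354, -0.022868  , -0.70653996])}
sash [([345.4, 207.2, 147.5, 60.8], 0.78)]
hood [([347.9, 163.8, 211.3, 146.4], 0.65)]
mark [([272.6, 197.7, 24.7, 23.8], 0.58)]
reag
[... 184 characters left out ...]
ime': 0.7, 'joint_pos': array([ 1.02401259e+00,  5.26822554e-02,  1.61285948e+00,  1.08459612e-05,
        1.47600368e+00, -1.18984459e-01]), 'joint_vel': array([-5.52799285e-04,  1.11578234e-03,  7.58661538e-04,  5.74501508e-04,
       -8.61084451e-04, -1.41739381e-05]), 'joint_efforts': array([ 1.83042419e-03, -3.93518579e+01, -3.70388353e+01, -6.55523934e-06,
       -2.05721528e-05,  3.14041699e-05]), 'tool_pos': array([0.25928039, 0.56867941, 0.23133882]), 'tool_rot': array([ 0.59475496, -0.38245811,  0.59472826,  0.38247957]), 'contact_force': array([ 0.16838108, -0.11309272,  0.70403452]), 'ft_torque': array([-0.00336031,  0.00758523,  0.01301459]), 'gripper_width': 1.0005966044471895}
```

View pics/side0.png

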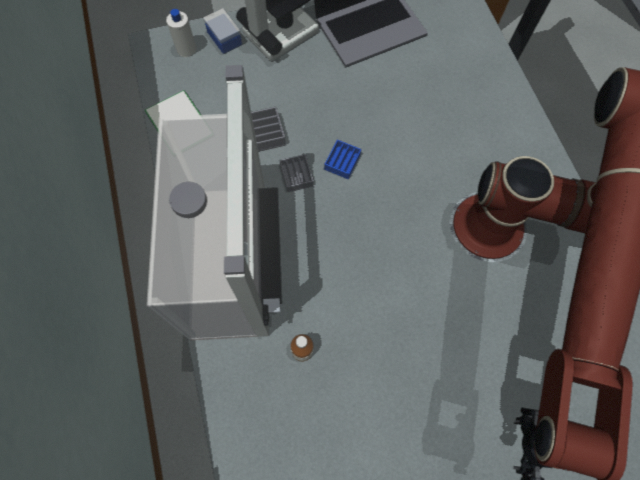

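View pics/top0.png

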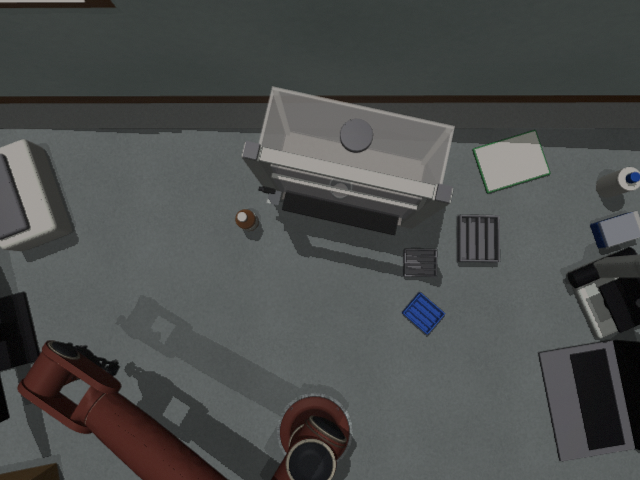

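```bash
python3 - <<'E'
import cv2
a=cv2.imread("pics/side0.png");cv2.imwrite("pics/s1.png",cv2.resize(a[100:380,180:400],None,fx=2.7,fy=2.1,interpolation=cv2.INTER_CUBIC)) 
cv2.imwrite("pics/s1.png",cv2.resize(a[240:380,200:380],None,fx=4.2,fy=4.2,interpolation=cv2.INTER_CUBIC)) 
cv2.imwrite("pics/s2.png",cv2.resize(a[90:240,200:380],None,fx=4,fy=4,interpolation=cv2.INTER_CUBIC)) 
a=cv2.imread("pics/top0.png");cv2.imwrite("pics/t1.png",cv2.resize(a[130:340,220:500],None,fx=2.8,fy=2.8,interpolation=cv2.INTER_CUBIC)) 
E
```

```text
(no output)
```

View pics/s1.png

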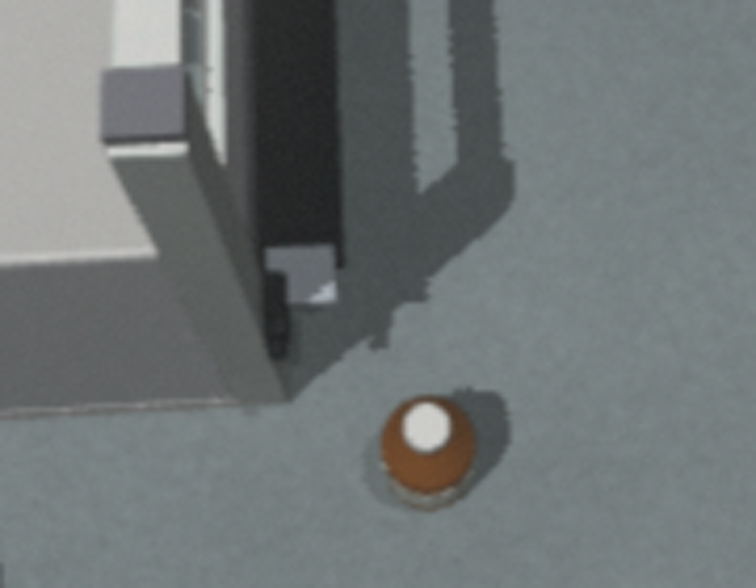

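View pics/s2.png

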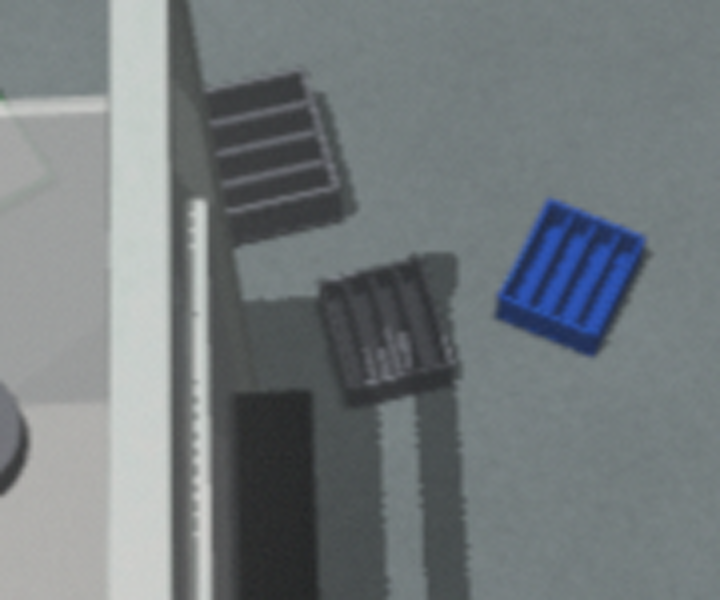

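View pics/t1.png

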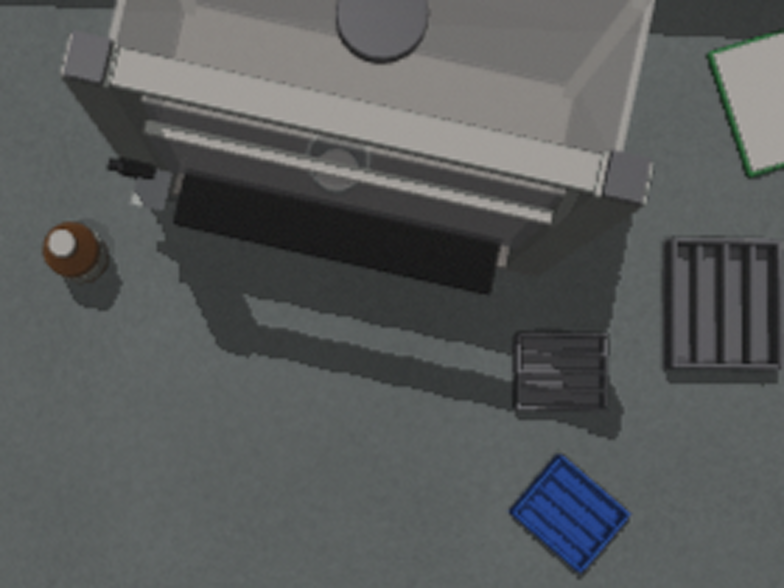

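The top view shows the black lip from about (282,210) to (395,235). The pointer and clamp are at (272,198), at the lip's +y end, which is to the left. The bottle is at (246,219).

There are three trays in the top view: a small grey one at (419,260), a larger grey one at (481,239) and a blue one at (426,314). The one meant is the small grey tray at (419,260), or (297,176) in the side view, because it isn't blue and is the smaller of the two greys. The enlarged crops confirm this.

Next I fit the geometry.

```bash
cat > fit.py <<'E'
from h import *
from scipy.optimize import least_squares
t=lambda x,y:(x/2.8+220,y/2.8+130)
s1=lambda x,y:(x/4.2+200,y/4.2+240)
s2=lambda x,y:(x/4+200,y/4+90)
# hood post top front corners
for p in[(63,73),(103,82),(607,198),(645,207)]:print("post",atz("top",*t(*p),.57).round(4))
for p in[(185,68),(185,140)]:print("post+ side",atz("side",*s1(*p),.57).round(4))
print(tri(s1(342,265),t(175,224)),tri(s2(314,393),t(490,293)))
print("ptr front outer/inner",tri(s1(337,303),t(131,202)))
E
python3 fit.py
```

```text
post [0.7305 0.1402 0.57  ]
post [0.7234 0.1093 0.57  ]
post [ 0.6331 -0.2758  0.57  ]
post [ 0.6261 -0.3046  0.57  ]
post+ side [0.7188 0.107  0.57  ]
post+ side [0.7261 0.1384 0.57  ]
(array([0.67054707, 0.09336988, 0.12383664]), np.float64(0.002200330430668872)) (array([ 0.59546897, -0.23579334,  0.12499049]), np.float64(0.0065415709084760635))
ptr front outer/inner (array([0.68188483, 0.13222549, 0.19508917]), np.float64(0.0059175315598532984))
```

```bash
python3 - <<'E'
import cv2
a=cv2.imread("pics/side0.png");cv2.imwrite("pics/s3.png",cv2.convertScaleAbs(cv2.resize(a[285:335,245:305],None,fx=12,fy=12,interpolation=cv2.INTER_NEAREST),alpha=1.8)) 
a=cv2.imread("pics/top0.png");cv2.imwrite("pics/t3.png",cv2.convertScaleAbs(cv2.resize(a[180:230,250:310],None,fx=12,fy=12,interpolation=cv2.INTER_NEAREST),alpha=1.8)) 
E
```

```text
(no output)
```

View pics/s3.png

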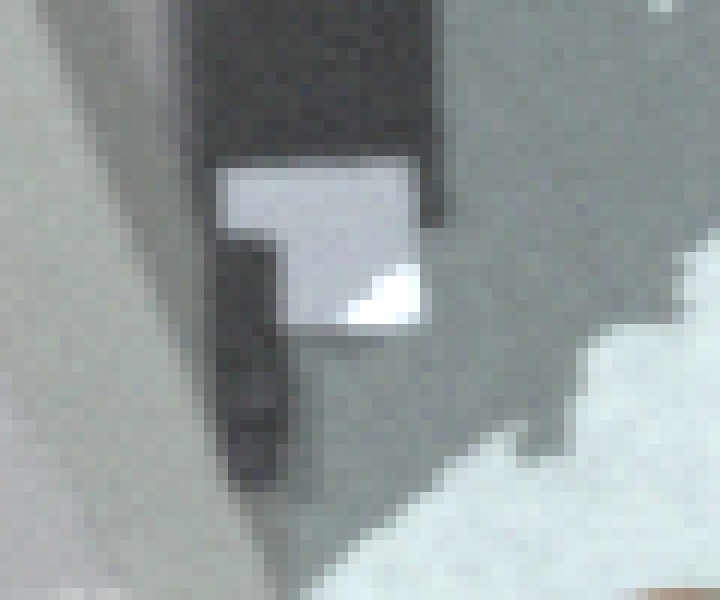

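View pics/t3.png

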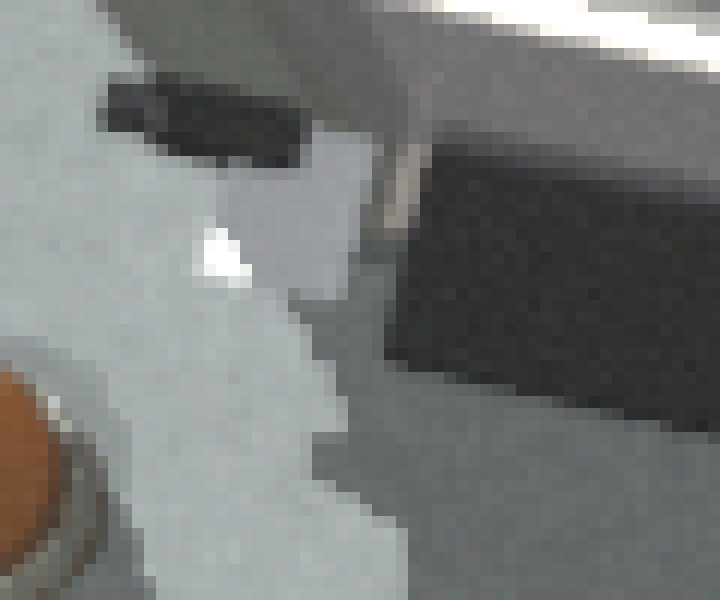

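```bash
cat > fit.py <<'E'
from h import *
from scipy.optimize import least_squares
s=lambda x,y:(245+x/12-.5,285+y/12-.5)
t=lambda x,y:(250+x/12-.5,180+y/12-.5)
t1=lambda x,y:(x/2.8+220-.3,y/2.8+130-.3)
s2=lambda x,y:(x/4+200-.4,y/4+90-.4)
obs=[("side",(-.03,.17,'l'),s(442,220)),("side",(-.03,-.17,'l'),s2(314,393)),
("top",(-.03,.17,'l'),t(388,350)),("top",(-.03,-.17,'l'),t1(490,291)),
("side",('p',.174,'m'),s(419,157)),("side",('p',.208,'m'),s(431,318)),
("top",('p',.174,'m'),t(347,296)),("top",('p',.208,'m'),t(193,270)),
("top",(.015,-.23,.57),t1(645,207)),("top",(.015,.23,.57),t1(63,73)),("side",(.015,.23,.57),(243.7,273))]
def res(P):
    x,y,w,l,m,p=P[:6];off={"side":P[6:8],"top":P[8:10]};r=[]
    for n,(a,b,c),uv in obs:
        a=p if a=='p' else a; c={'l':l,'m':m}.get(c,c)
        W=[x+a*np.cos(w)-b*np.sin(w),y+a*np.sin(w)+b*np.cos(w),c]
        r+=list((proj(n,W)+off[n]-uv))
    return np.r_[r,P[6:10]/1.0]
f=least_squares(res,[.663,-.08,-.228,.124,.195,-.02,0,0,0,0])
print(f.x.round(4));print(res(f.x)[:-4].reshape(-1,2).round(1).tolist())
J=np.linalg.inv(f.jac.T@f.jac);print(np.sqrt(np.diag(J)).round(4)[:6], "d(m-l)",(J[3,3]+J[4,4]-2*J[3,4])**.5)
x,y,w=f.x[:3]
for n,a,b,h in[("bottle",t1(72,250),s(0,0),.0)]:
    pass
for l,z in(("reagent_mid",.15),("slidebox_mid",.0175)):
    for n in("side","top"):
        vision.grab_frame(n)
        for d in vision.spot_in(n,l)[:3]:
            W=atz(n,*d["extent"][:2],.08 if z>.1 else z);v=W[:2]-[x,y];print(l,n,W.round(3),"sash frame",(np.array([[np.cos(w),np.sin(w)],[-np.sin(w),np.cos(w)]])@v).round(3))
E
python3 fit.py
```

```text
[ 0.6622 -0.08   -0.2278  0.1195  0.192  -0.0289  0.6432 -0.3947 -0.9039
 -1.403 ]
[[0.0, -0.1], [0.1, -0.3], [0.1, 0.2], [-0.2, 1.1], [0.0, -0.3], [-0.6, -0.4], [-0.0, 0.7], [1.1, 0.2], [0.8, -0.5], [-0.8, -0.3], [-0.2, 1.5]]
[0.0018 0.0018 0.0046 0.0066 0.0085 0.0018] d(m-l) 0.008410915712502433
reagent_mid side [0.643 0.212 0.08 ] sash frame [-0.084  0.28 ]
reagent_mid top [0.651 0.205 0.08 ] sash frame [-0.076  0.275]
slidebox_mid side [ 0.518 -0.32   0.018] sash frame [-0.086 -0.266]
slidebox_mid side [ 0.361 -0.332  0.018] sash frame [-0.237 -0.313]
slidebox_mid side [ 0.565 -0.507  0.018] sash frame [ 0.002 -0.438]
slidebox_mid top [ 0.371 -0.334  0.018] sash frame [-0.227 -0.313]
slidebox_mid top [ 0.526 -0.327  0.018] sash frame [-0.077 -0.272]
slidebox_mid top [ 0.604 -0.517  0.018] sash frame [ 0.042 -0.439]
```

The fit puts the sash origin near (0.662, -0.080), yaw -0.228, underside about 0.108. The mark is about 72 mm above the lip top, give or take a few mm. I move in front of the sash with the fingers shut, and use the joint readings to work out the arm's geometry.

Emit:
servo_tool(twist=[[0,0,0],[0,0,0],[0,0,0],[0,0,0],[0,0,0],[0,0,0],[0,0,0],[0,0,0]], xyz=[[2,-5,1],[2,-5,1],[2,-5,1],[2,-5,1],[2,-5,1],[2,-5,1],[2,-5,1],[2,-5,1]], fingers=[0,0,0,0,0,0,0,0])

```text
time: 2.1
tool_pos: [0.4196, 0.167, 0.3119]
tool_rot: [0.595, -0.383, 0.594, 0.382]
contact_force: [1.4, 1.1, -0.2]
gripper_width: -0.0
```

```bash
python3 - <<'E'
from h import *
s=manip.state()
for k in("time","joint_pos","tool_pos","tool_rot","gripper_width","contact_force"):print(k,np.round(s[k],4).tolist())
q=s["tool_rot"];print(R.from_quat([q[1],q[2],q[3],q[0]]).as_matrix().round(3))
E
```

```text
time 2.1
joint_pos [0.2137, -0.4128, 1.8882, 0.0, 1.6651, -0.9294]
tool_pos [0.4196, 0.167, 0.3119]
tool_rot [0.5951, -0.3826, 0.5943, 0.3824]
gripper_width -0.0005
contact_force [1.3603, 1.0603, -0.2458]
[[ 0.001 -0.91   0.415]
 [ 0.     0.415  0.91 ]
 [-1.    -0.001  0.001]]
```

Emit:
servo_tool(twist=[[0.17,0.04,0],[0.17,0.04,0],[0.17,0.04,0]], xyz=[[0,0,0],[0,0,0],[0,0,0]], fingers=[0,0,0])

```text
time: 2.48
tool_pos: [0.4197, 0.1684, 0.3125]
tool_rot: [0.637, -0.195, 0.511, 0.543]
contact_force: [0.4, -0.4, -0.3]
gripper_width: 0.002
```

```bash
python3 - <<'E'
from h import *
s=manip.state()
for k in("time","joint_pos","tool_pos","tool_rot","gripper_width","contact_force"):print(k,np.round(s[k],4).tolist())
q=s["tool_rot"];print(R.from_quat([q[1],q[2],q[3],q[0]]).as_matrix().round(3))
E
```

```text
time 2.475
joint_pos [-0.0964, -0.4011, 1.9408, 0.5088, 1.7582, -1.1827]
tool_pos [0.4197, 0.1684, 0.3125]
tool_rot [0.6368, -0.1954, 0.5113, 0.543]
gripper_width 0.0023
contact_force [0.4338, -0.3958, -0.323]
[[-0.113 -0.891  0.439]
 [ 0.492  0.334  0.804]
 [-0.863  0.306  0.401]]
```

```bash
cat > kin.py <<'E'
from h import *
from scipy.optimize import least_squares
def rz(a):return R.from_euler('z',a).as_matrix()
def ry(a):return R.from_euler('y',a).as_matrix()
def fk(q,P):
    h,L2,e,L3,d1,d2,w,Lt=P
    R1=rz(q[0]);R2=R1@ry(q[1]);R3=R2@ry(q[2]);R4=R3@rz(q[3]);R5=R4@ry(q[4]);R6=R5@rz(q[5])
    p=np.array([0,0,h])+R1@[0,d1,0]+R2@[0,0,L2]+R3@[e,0,L3]+R4@[0,d2,0]+R5@[w,0,Lt]
    return p,np.stack([R6[:,2],R6[:,1],-R6[:,0]],1)
D=[([1.02401,.05268,1.61286,0,1.476,-.11898],[.25928,.56868,.23134]),
([0.2137,-.4128,1.8882,0,1.6651,-.9294],[.4196,.1670,.3119]),
([-.0964,-.4011,1.9408,.5088,1.7582,-1.1827],[.4197,.1684,.3125])]
def fitk(D):
    P0=np.array([.2,.387,0,.59,.074,0,0,.3])
    return least_squares(lambda P:np.r_[np.ravel([(fk(q,P)[0]-x) for q,x in D])*1000,(P-P0)*[2,2,10,2,5,5,10,1]],P0)
if __name__=="__main__":
    f=fitk(D);print(f.x.round(4),f.fun.round(2));print(fk(D[2][0],f.x)[1].round(3))
E
python3 kin.py
```

```text
[ 2.341e-01  4.242e-01  8.950e-02  6.088e-01  7.420e-02 -0.000e+00
 -6.000e-04  2.796e-01] [ 0.01 -0.01 -0.   -0.14 -0.06 -0.01  0.15  0.03  0.02  0.07  0.07  0.9
  0.04  0.   -0.   -0.01 -0.02]
[[-0.113 -0.891  0.439]
 [ 0.492  0.334  0.804]
 [-0.863  0.307  0.401]]
```

```bash
cat > ik.py <<'E'
from kin import *
P=fitk(D).x
LO=np.array([-3.01,-1.01,.06,-1.02,.09,-3.14]);HI=np.array([3.01,2.22,2.58,4.17,2.62,3.14])
S=np.array([.6622,-.08]);w=-.2278
def tgt(sx,sy,z,head,tilt,roll,dr=0):
    c,s=np.cos(w),np.sin(w);p=np.array([S[0]+c*sx-s*sy,S[1]+s*sx+c*sy,z])
    x=np.array([np.cos(head)*np.cos(tilt),np.sin(head)*np.cos(tilt),-np.sin(tilt)])
    zz=roll*np.array([-np.sin(head),np.cos(head),0]);return p,np.stack([x,np.cross(zz,x),zz],1)
def ik(p,M,q0):
    def r(q):
        a,B=fk(q,P);return np.r_[(a-p)*5,R.from_matrix(B@M.T).as_rotvec()]
    return least_squares(r,np.clip(q0,LO+.01,HI-.01),bounds=(LO,HI))
def pts(q):
    h,L2,e,L3,d1,d2,w_,Lt=P
    R1=rz(q[0]);R2=R1@ry(q[1]);R3=R2@ry(q[2])
    el=np.array([0,0,h])+R1@[0,d1,0]+R2@[0,0,L2];return el,el+R3@[e,0,L3]
if __name__=="__main__":
  for head in np.arange(-.23,1.3,.25):
   for tilt in(-.1,.1,.2):
    for roll in(1,-1):
     best=None
     for q0 in([0,-.3,1.9,3.0,.5,-1],[-.3,-.3,1.9,1.6,1.2,-1],[-.3,-.3,1.9,1.6,1.2,1.5],[-.3,-.6,2.4,2.5,.8,2.5],[-.3,-.6,2.4,2.5,.8,-2.5]):
      f=ik(*tgt(0,0,.1,head,tilt,roll),q0)
      if best is None or f.cost<best.cost:best=f
     if best.cost<1e-8:
      el,wr=pts(best.x);print(round(head,2),tilt,roll,best.x.round(2),"margin",np.minimum(best.x-LO,HI-best.x).min().round(2),"wrist",wr.round(2))
E
python3 ik.py
```

```text
-0.23 -0.1 1 [-0.23  0.33  2.25  3.14  1.11  1.57] margin 0.33 wrist [ 0.39 -0.02  0.07]
-0.23 -0.1 -1 [-0.23  0.33  2.25  3.14  1.11 -1.57] margin 0.33 wrist [ 0.39 -0.02  0.07]
-0.23 0.1 1 [-0.23  0.15  2.3   3.14  0.78  1.57] margin 0.28 wrist [ 0.39 -0.02  0.13]
-0.23 0.1 -1 [-0.23  0.15  2.3   3.14  0.78 -1.57] margin 0.28 wrist [ 0.39 -0.02  0.13]
-0.23 0.2 1 [-0.23  0.07  2.3   3.14  0.61  1.57] margin 0.28 wrist [ 0.4  -0.02  0.16]
-0.23 0.2 -1 [-0.23  0.07  2.3   3.14  0.61 -1.57] margin 0.28 wrist [ 0.4  -0.02  0.16]
0.02 -0.1 1 [-0.41  0.33  2.25  2.67  1.16  1.81] margin 0.33 wrist [ 0.38 -0.09  0.07]
0.02 -0.1 -1 [-0.41  0.33  2.25  2.67  1.16 -1.33] margin 0.33 wrist [ 0.38 -0.09  0.07]
0.02 0.1 1 [-0.41  0.15  2.29  2.56  0.85  1.93] margin 0.29 wrist [ 0.38 -0.09  0.13]
0.02 0.1 -1 [-0.41  0.15  2.29  2.56  0.85 -1.21] margin 0.29 wrist [ 0.38 -0.09  0.13]
0.02 0.2 1 [-0.4   0.08  2.3   2.47  0.7   2.03] margin 0.28 wrist [ 0.39 -0.09  0.16]
0.02 0.2 -1 [-0.4   0.08  2.3   2.47  0.7  -1.11] margin 0.28 wrist [ 0.39 -0.09  0.16]
0.27 -0.1 1 [-0.55  0.37  2.18  2.28  1.
[... 1890 characters left out ...]

1.02 0.2 1 [-0.67  0.46  1.8   1.34  1.53  2.44] margin 0.7 wrist [ 0.52 -0.31  0.16]
1.02 0.2 -1 [-0.67  0.46  1.8   1.34  1.53 -0.7 ] margin 0.78 wrist [ 0.52 -0.31  0.16]
1.27 -0.1 1 [-0.65  0.73  1.58  1.41  1.89  2.39] margin 0.73 wrist [ 0.58 -0.35  0.07]
1.27 -0.1 -1 [-0.65  0.73  1.58  1.41  1.89 -0.75] margin 0.73 wrist [ 0.58 -0.35  0.07]
1.27 0.1 1 [-0.65  0.63  1.61  1.27  1.78  2.42] margin 0.72 wrist [ 0.58 -0.35  0.13]
1.27 0.1 -1 [-0.65  0.63  1.61  1.27  1.78 -0.72] margin 0.84 wrist [ 0.58 -0.35  0.13]
1.27 0.2 1 [-0.64  0.58  1.63  1.2   1.72  2.45] margin 0.69 wrist [ 0.58 -0.34  0.16]
1.27 0.2 -1 [-0.64  0.58  1.63  1.2   1.72 -0.7 ] margin 0.9 wrist [ 0.58 -0.34  0.16]
```

```bash
cat > plan.py <<'E'
from ik import *
s=manip.state();q=np.array(s["joint_pos"]);p0=np.array(s["tool_pos"]);r=s["tool_rot"];M0=R.from_quat([r[1],r[2],r[3],r[0]]).as_matrix()
p1,M1=tgt(-.10,.0,.20,.2,.1,-1)
rv=R.from_matrix(M1@M0.T).as_rotvec();print("dp",p1-p0,"rv",rv,np.linalg.norm(rv))
N=10
for i in range(1,N+1):
    p=p0+(p1-p0)*i/N;M=R.from_rotvec(rv*i/N).as_matrix()@M0
    f=ik(p,M,q);print(f.x.round(2),"%.1e"%f.cost,np.abs(f.x-q).max().round(2));q=f.x
for z in(.15,.1,.085):
    f=ik(*tgt(-.10,0,z,.2,.1,-1),q);q=f.x;print(z,q.round(2),"%.1e"%f.cost,pts(q)[1].round(2))
f=ik(*tgt(-.005,0,.085,.2,.1,-1),q);print(f.x.round(2),f.cost)
f=ik(*tgt(-.005,0,.2,.2,.1,-1),q);print(f.x.round(2),f.cost)
E
python3 plan.py
```

```text
dp [ 0.14512644 -0.22577092 -0.11253112] rv [ 1.38475221  0.23609874 -1.88192197] 2.3483848905655145
[-0.23 -0.42  2.01  0.65  1.72 -1.14] 7.2e-25 0.14
[-0.35 -0.42  2.07  0.78  1.69 -1.09] 9.6e-25 0.14
[-0.46 -0.43  2.14  0.92  1.64 -1.04] 1.5e-24 0.13
[-0.55 -0.43  2.21  1.04  1.59 -0.98] 1.8e-24 0.13
[-0.62 -0.42  2.28  1.17  1.52 -0.92] 7.5e-25 0.13
[-0.67 -0.42  2.34  1.3   1.44 -0.85] 1.1e-26 0.13
[-0.7  -0.42  2.41  1.43  1.34 -0.78] 8.1e-25 0.13
[-0.7  -0.42  2.46  1.58  1.21 -0.72] 3.0e-21 0.14
[-0.67 -0.42  2.51  1.74  1.05 -0.67] 5.0e-31 0.16
[-0.61 -0.41  2.53  1.94  0.88 -0.65] 5.2e-31 0.2
0.15 [-0.61 -0.22  2.52  2.06  0.95 -0.84] 1.9e-30 [ 0.29 -0.11  0.18]
0.1 [-0.61 -0.02  2.48  2.15  1.03 -1.01] 1.1e-18 [ 0.29 -0.11  0.13]
0.085 [-0.61  0.04  2.47  2.18  1.06 -1.06] 2.1e-30 [ 0.29 -0.11  0.11]
[-0.52  0.23  2.25  2.25  1.   -1.07] 2.2498703251050273e-30
[-0.52 -0.1   2.29  2.07  0.84 -0.77] 2.5541291854557284e-20
```

```bash
sed -i 's/tgt(-.10,/tgt(-.075,/;s/^N=10/N=14/' plan.py; python3 plan.py | head -1
```

```text
dp [ 0.16948058 -0.23141679 -0.11253112] rv [ 1.38475221  0.23609874 -1.88192197] 2.3483848905655145
```

Emit:
servo_tool(twist=[[0.1,0.017,-0.135],[0.1,0.017,-0.135],[0.1,0.017,-0.135],[0.1,0.017,-0.135],[0.1,0.017,-0.135],[0.1,0.017,-0.135],[0.1,0.017,-0.135],[0.1,0.017,-0.135]], xyz=[[1.2,-1.65,-0.7],[1.2,-1.65,-0.7],[1.2,-1.65,-0.7],[1.2,-1.65,-0.7],[1.2,-1.65,-0.7],[1.2,-1.65,-0.7],[1.2,-1.65,-0.7],[1.2,-1.65,-0.7]], fingers=[0,0,0,0,0,0,0,0])

```text
time: 3.48
tool_pos: [0.5157, 0.0356, 0.2551]
tool_rot: [0.808, 0.374, 0.337, 0.306]
contact_force: [0.3, -0.7, -0.3]
gripper_width: 0.001
```

```bash
sed -i 's/^N=14/N=6/' plan.py; python3 plan.py; python3 -c "
from h import *
print(manip.state()['joint_pos'],manip.state()['tool_pos'])"
```

```text
dp [ 0.0734545  -0.09864085 -0.05512548] rv [ 0.58351091  0.1000778  -0.7999972 ] 0.9952366896592678
[-0.67 -0.38  2.34  1.37  1.38 -0.81] 3.6e-29 0.09
[-0.68 -0.38  2.38  1.47  1.3  -0.77] 1.4e-27 0.1
[-0.68 -0.37  2.41  1.57  1.2  -0.74] 2.9e-25 0.11
[-0.66 -0.35  2.44  1.69  1.1  -0.71] 2.2e-23 0.12
[-0.62 -0.34  2.46  1.83  0.99 -0.69] 5.2e-22 0.13
[-0.58 -0.31  2.46  1.98  0.87 -0.69] 4.3e-20 0.16
0.15 [-0.58 -0.14  2.45  2.09  0.94 -0.87] 8.3e-32 [ 0.32 -0.12  0.18]
0.1 [-0.58  0.04  2.42  2.18  1.02 -1.03] 1.3e-19 [ 0.32 -0.12  0.13]
0.085 [-0.58  0.09  2.41  2.2   1.05 -1.07] 9.9e-31 [ 0.32 -0.12  0.11]
[-0.52  0.23  2.25  2.25  1.   -1.07] 3.79895295403053e-20
[-0.52 -0.1   2.29  2.07  0.84 -0.77] 1.8121891449250435e-20
[-0.64739336 -0.38391016  2.28820456  1.27164263  1.45164568 -0.85804099] [0.51568308 0.03557847 0.25512548]
```

Emit:
servo_tool(twist=[[0.097,0.017,-0.133],[0.097,0.017,-0.133],[0.097,0.017,-0.133],[0.097,0.017,-0.133],[0.097,0.017,-0.133],[0.097,0.017,-0.133],[0,0,0],[0,0,0]], xyz=[[1.2,-1.65,-0.9],[1.2,-1.65,-0.9],[1.2,-1.65,-0.9],[1.2,-1.65,-0.9],[1.2,-1.65,-0.9],[1.3,-1.65,-0.9],[0,0,-3],[0,0,-3]], fingers=[0,0,0,0,0,0,0,0])

```text
time: 4.47
tool_pos: [0.5887, -0.0623, 0.1415]
tool_rot: [0.708, 0.697, 0.108, 0.038]
contact_force: [-0.6, 0.8, 0.1]
gripper_width: -0.0
```

```bash
sed -i 's/,.0,.20,/,.0,.08,/;s/^N=6/N=3/' plan.py; python3 plan.py;python3 - <<'E'
from h import *
s=manip.state();r=s["tool_rot"];print(s["joint_pos"],s["time"]);print(R.from_quat([r[1],r[2],r[3],r[0]]).as_matrix().round(3))
for n in("side","top"):
    f=vision.grab_frame(n);cv2.imwrite(f"pics/{n}1.png",f[:,:,::-1])
E
```

```text
dp [ 0.00046468 -0.0007461  -0.06146222] rv [ 0.00524296  0.00127206 -0.00775151] 0.009444181088478951
[-0.58 -0.04  2.44  2.14  0.99 -0.96] 6.2e-29 0.06
[-0.58  0.04  2.42  2.18  1.02 -1.02] 1.9e-28 0.08
[-0.58  0.11  2.41  2.21  1.05 -1.08] 2.1e-28 0.08
0.15 [-0.58 -0.14  2.45  2.09  0.94 -0.87] 1.8e-22 [ 0.32 -0.12  0.18]
0.1 [-0.58  0.04  2.42  2.18  1.02 -1.03] 1.3e-19 [ 0.32 -0.12  0.13]
0.085 [-0.58  0.09  2.41  2.2   1.05 -1.07] 3.4e-31 [ 0.32 -0.12  0.11]
[-0.52  0.23  2.25  2.25  1.   -1.07] 3.779435351174608e-20
[-0.52 -0.1   2.29  2.07  0.84 -0.77] 1.8124637009367463e-20
[-0.58220255 -0.09727557  2.43751507  2.10297265  0.96102358 -0.90484783] 4.475
[[ 0.974  0.096  0.206]
 [ 0.205  0.026 -0.978]
 [-0.1    0.995  0.005]]
```

View pics/side1.png

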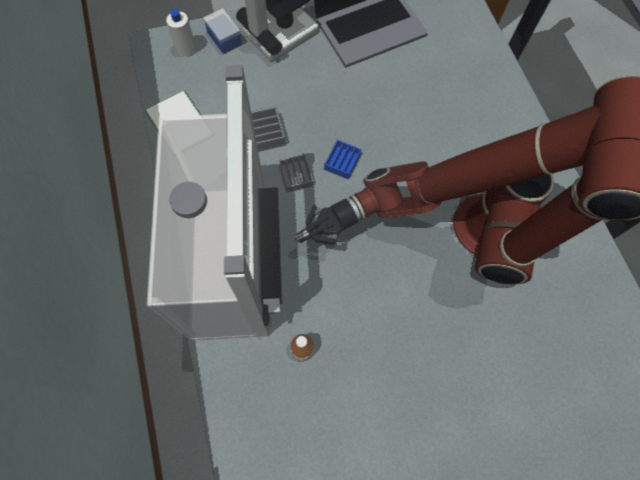

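View pics/top1.png

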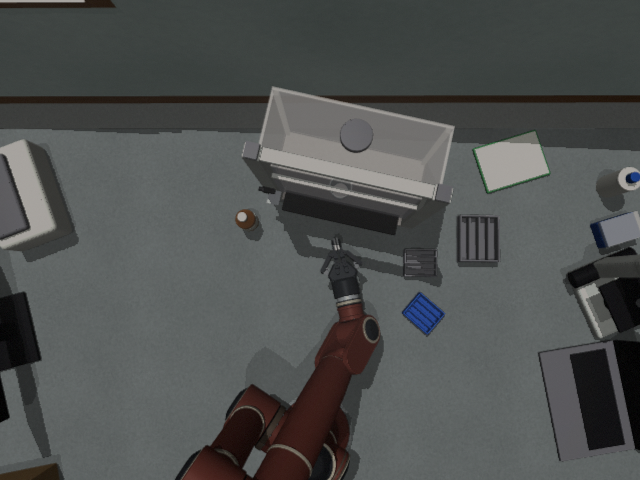

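The tip shows at side (297,238) and top (337,236), clear of everything. To get the mark's height better than the cameras can, I will lightly touch the pointer's underside from below, then raise the lip with the same fingers in the same pose.

Emit:
servo_tool(twist=[[0,0,0],[0,0,0],[0,0,0],[0,0,0],[0,0,0],[0,0,0]], xyz=[[1.0,4.5,0.3],[1.0,4.5,0.3],[1.0,4.5,0.3],[1.2,4.5,0.3],[0,0.2,0],[0,0,0]], fingers=[0,0,0,0,0,0])

```text
time: 5.32
tool_pos: [0.6305, 0.1198, 0.1546]
tool_rot: [0.707, 0.698, 0.108, 0.039]
contact_force: [-0.8, 0.8, 0.5]
gripper_width: 0.0
```

```bash
cat > where.py <<'E'
from h import *
S=np.array([.6622,-.08]);w=-.2278
s=manip.state();v=np.array(s["tool_pos"])[:2]-S
print("t",s["time"],"sash xy",(np.array([[np.cos(w),np.sin(w)],[-np.sin(w),np.cos(w)]])@v).round(4),"z",s["tool_pos"][2].round(4),"F",np.round(s["contact_force"],1),"j",np.round(s["joint_pos"],2))
E
python3 where.py; python3 - <<'E'
from h import *
f=vision.grab_frame("top");cv2.imwrite("pics/t4.png",cv2.resize(f[150:290,220:400,::-1],None,fx=4.2,fy=4.2,interpolation=cv2.INTER_CUBIC))
f=vision.grab_frame("side");cv2.imwrite("pics/s4.png",cv2.resize(f[240:380,240:420,::-1],None,fx=4.2,fy=4.2,interpolation=cv2.INTER_CUBIC))
E
```

```text
t 5.325 sash xy [-0.076   0.1875] z 0.1546 F [-0.8  0.8  0.5] j [-0.03 -0.07  2.38  2.75  0.67 -1.29]
```

View pics/t4.png

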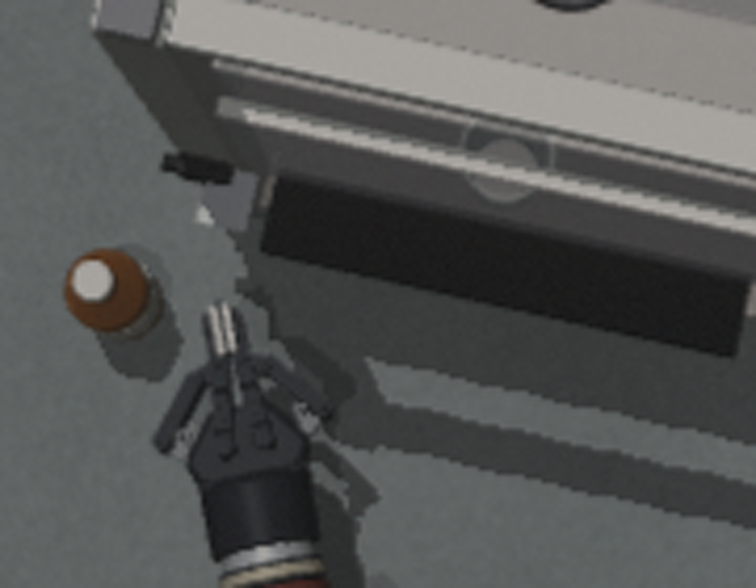

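View pics/s4.png

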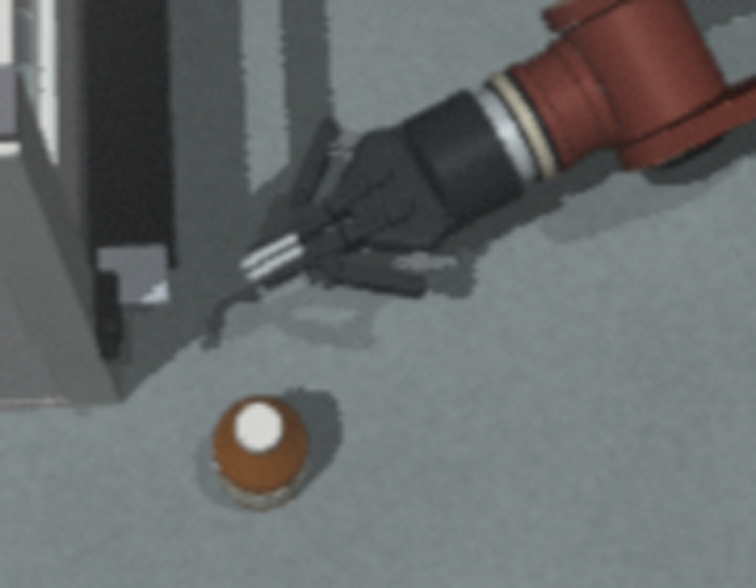

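Emit:
servo_tool(twist=[[0,0,0],[0,0,0],[0,0,0],[0,0,0]], xyz=[[2,-0.6,0],[2,-0.6,0],[1.5,-0.6,0],[0,0,0]], fingers=[0,0,0,0])

```text
time: 5.92
tool_pos: [0.6862, 0.1, 0.1538]
tool_rot: [0.707, 0.698, 0.107, 0.037]
contact_force: [-0.4, -0.9, 0.1]
gripper_width: 0.002
```

```bash
python3 where.py; python3 - <<'E'
from h import *
f=vision.grab_frame("side");cv2.imwrite("pics/s5.png",cv2.resize(f[260:360,240:370,::-1],None,fx=6,fy=6,interpolation=cv2.INTER_CUBIC))
E
```

```text
t 5.925 sash xy [-0.0172  0.1807] z 0.1538 F [-0.4 -0.9  0.1] j [-0.07  0.06  2.26  2.69  0.69 -1.25]
```

View pics/s5.png

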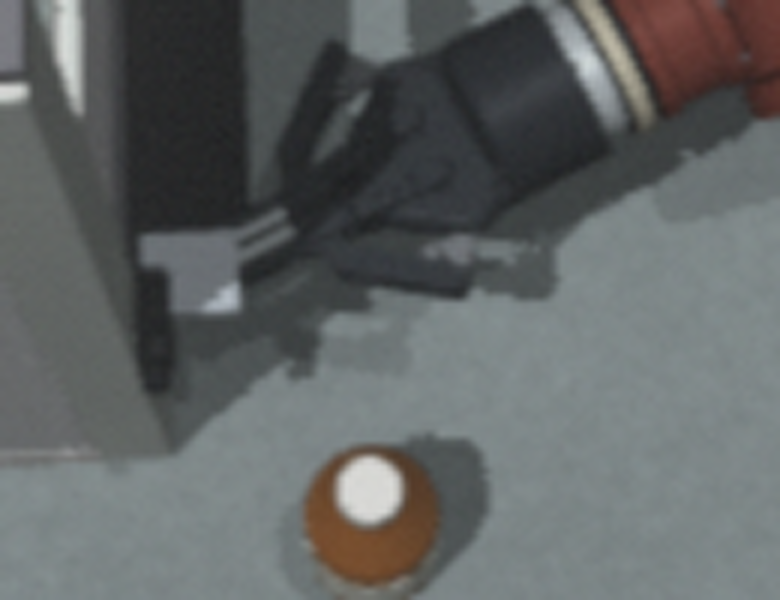

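The fingertips are under the pointer (crop about (225,240)), and the bottle is well clear. I rise slowly.

Emit:
servo_tool(twist=[[0,0,0],[0,0,0],[0,0,0],[0,0,0]], xyz=[[0,0,0.3],[0,0,0.3],[0,0,0.2],[0,0,0.1]], fingers=[0,0,0,0])

```text
time: 6.48
tool_pos: [0.6852, 0.1019, 0.1627]
tool_rot: [0.707, 0.697, 0.108, 0.038]
contact_force: [0.5, 0.4, -0.5]
gripper_width: -0.003
```

Emit:
servo_tool(twist=[[0,0,0],[0,0,0]], xyz=[[0,0,0.1],[0,0,0.1]], fingers=[0,0])

```text
time: 6.72
tool_pos: [0.6852, 0.1017, 0.1643]
tool_rot: [0.707, 0.698, 0.109, 0.038]
contact_force: [-0.5, -0.5, -1.5]
gripper_width: 0.001
```

Emit:
servo_tool(twist=[[0,0,0],[0,0,0]], xyz=[[0,0,0.1],[0,0,0.1]], fingers=[0,0])

```text
time: 6.98
tool_pos: [0.6853, 0.1016, 0.1663]
tool_rot: [0.707, 0.698, 0.108, 0.038]
contact_force: [-0.8, -0.4, -1.0]
gripper_width: -0.004
```

Emit:
servo_tool(twist=[[0,0,0],[0,0,0]], xyz=[[0,0,0.1],[0,0,0.1]], fingers=[0,0])

```text
time: 7.22
tool_pos: [0.6853, 0.1017, 0.1684]
tool_rot: [0.707, 0.698, 0.108, 0.038]
contact_force: [-0.1, 1.1, -0.5]
gripper_width: 0.003
```

Emit:
servo_tool(twist=[[0,0,0],[0,0,0]], xyz=[[0,0,0.1],[0,0,0.1]], fingers=[0,0])

```text
time: 7.48
tool_pos: [0.6853, 0.1017, 0.1703]
tool_rot: [0.707, 0.698, 0.108, 0.038]
contact_force: [-0.2, -0.6, 0.3]
gripper_width: -0.001
```

Emit:
servo_tool(twist=[[0,0,0],[0,0,0]], xyz=[[0,0,0.1],[0,0,0.1]], fingers=[0,0])

```text
time: 7.72
tool_pos: [0.6853, 0.1016, 0.1724]
tool_rot: [0.707, 0.698, 0.108, 0.038]
contact_force: [0.8, 0.1, 0.4]
gripper_width: -0.001
```

Emit:
servo_tool(twist=[[0,0,0],[0,0,0]], xyz=[[0,0,0.1],[0,0,0.1]], fingers=[0,0])

```text
time: 7.98
tool_pos: [0.6853, 0.1017, 0.1744]
tool_rot: [0.707, 0.697, 0.108, 0.038]
contact_force: [0.1, -0.3, 0.0]
gripper_width: -0.002
```

Emit:
servo_tool(twist=[[0,0,0]], xyz=[[0,0,0.1]], fingers=[0])

```text
time: 8.1
tool_pos: [0.6853, 0.1016, 0.1754]
tool_rot: [0.707, 0.698, 0.108, 0.038]
contact_force: [-0.3, 0.3, -0.7]
gripper_width: 0.001
```

Emit:
servo_tool(twist=[[0,0,0]], xyz=[[0,0,0.1]], fingers=[0])

```text
time: 8.22
tool_pos: [0.6853, 0.1016, 0.1764]
tool_rot: [0.707, 0.697, 0.108, 0.038]
contact_force: [0.8, -0.5, -0.5]
gripper_width: 0.004
```

Emit:
servo_tool(twist=[[0,0,0]], xyz=[[0,0,0.1]], fingers=[0])

```text
time: 8.35
tool_pos: [0.6853, 0.1017, 0.1774]
tool_rot: [0.707, 0.697, 0.108, 0.038]
contact_force: [-0.5, 1.0, -0.1]
gripper_width: 0.003
```

Emit:
servo_tool(twist=[[0,0,0]], xyz=[[0,0,0.1]], fingers=[0])

```text
time: 8.48
tool_pos: [0.6853, 0.1017, 0.1784]
tool_rot: [0.707, 0.697, 0.108, 0.038]
contact_force: [0.1, 0.7, 0.1]
gripper_width: 0.004
```

Emit:
servo_tool(twist=[[0,0,0]], xyz=[[0,0,0.1]], fingers=[0])

```text
time: 8.6
tool_pos: [0.6853, 0.1016, 0.1794]
tool_rot: [0.707, 0.698, 0.108, 0.038]
contact_force: [-0.0, -0.0, 0.2]
gripper_width: 0.003
```

Emit:
servo_tool(twist=[[0,0,0]], xyz=[[0,0,0.1]], fingers=[0])

```text
time: 8.72
tool_pos: [0.6853, 0.1016, 0.1803]
tool_rot: [0.707, 0.698, 0.108, 0.038]
contact_force: [-0.9, 0.0, 1.7]
gripper_width: 0.004
```

```bash
python3 where.py; python3 - <<'E'
from h import *
f=vision.grab_frame("side");a=f[280:340,240:330,::-1]
g=vision.grab_frame("top");b=g[175:235,240:330,::-1]
cv2.imwrite("pics/st6.png",cv2.convertScaleAbs(cv2.resize(np.vstack([a,b]),None,fx=5,fy=5,interpolation=cv2.INTER_NEAREST),alpha=1.6))
E
```

```text
t 8.725 sash xy [-0.0185  0.1822] z 0.1803 F [-0.9  0.   1.7] j [-0.07 -0.02  2.26  2.66  0.63 -1.2 ]
```

View pics/st6.png

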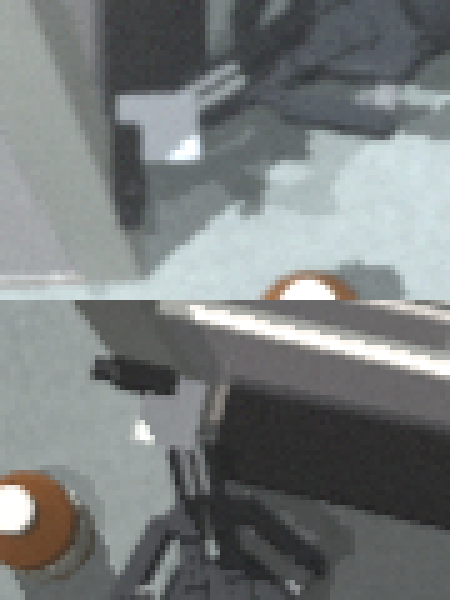

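The tip is still under the pointer in both views, so I continue.

Emit:
servo_tool(twist=[[0,0,0]], xyz=[[0,0,0.1]], fingers=[0])

```text
time: 8.95
tool_pos: [0.6852, 0.1017, 0.1811]
tool_rot: [0.707, 0.697, 0.109, 0.038]
contact_force: [0.5, 0.5, -1.2]
gripper_width: -0.001
```

Emit:
servo_tool(twist=[[0,0,0]], xyz=[[0,0,0.1]], fingers=[0])

```text
time: 9.07
tool_pos: [0.6849, 0.1016, 0.1812]
tool_rot: [0.707, 0.697, 0.109, 0.037]
contact_force: [2.0, 0.5, -2.8]
gripper_width: 0.002
```

Emit:
servo_tool(twist=[[0,0,0]], xyz=[[0,0,0.1]], fingers=[0])

```text
time: 9.2
tool_pos: [0.6847, 0.1015, 0.1813]
tool_rot: [0.707, 0.697, 0.11, 0.036]
contact_force: [3.3, 0.3, -5.9]
gripper_width: 0.001
```

Contact with the pointer's underside stops the tool at TCP z = 0.181. With the same pose and insertion under the lip, level means TCP z = 0.181 + 0.004 - 0.012 = 0.173. I retreat and go under the lip centre.

Emit:
servo_tool(twist=[[0,0,0],[0,0,0],[0,0,0],[0,0,0],[0,0,0],[0,0,0],[0,0,0],[0,0,0]], xyz=[[0,0,-1.3],[-2,0.4,0],[-2,0.5,0],[-1.6,0.5,0],[-1,-4.5,-2],[-1,-4.5,-2],[-1,-4.5,-2],[-1,-4.4,-2.4]], fingers=[0,0,0,0,0,0,0,0])

```text
time: 10.2
tool_pos: [0.5894, -0.0649, 0.0871]
tool_rot: [0.708, 0.697, 0.107, 0.039]
contact_force: [1.7, 0.2, -0.0]
gripper_width: -0.001
```

Emit:
servo_tool(twist=[[0,0,0],[0,0,0]], xyz=[[0,0,-1],[0,0,0]], fingers=[0,0])

```text
time: 10.45
tool_pos: [0.5891, -0.0641, 0.0755]
tool_rot: [0.707, 0.698, 0.108, 0.037]
contact_force: [0.8, 0.3, 0.5]
gripper_width: 0.002
```

```bash
python3 where.py; python3 - <<'E'
from h import *
f=vision.grab_frame("side");cv2.imwrite("pics/s7.png",cv2.resize(f[120:360,200:480,::-1],None,fx=2.5,fy=2.5,interpolation=cv2.INTER_CUBIC))
E
```

```text
t 10.45 sash xy [-0.0748 -0.001 ] z 0.0755 F [0.8 0.3 0.5] j [-0.59  0.15  2.39  2.2   1.07 -1.09]
```

View pics/s7.png

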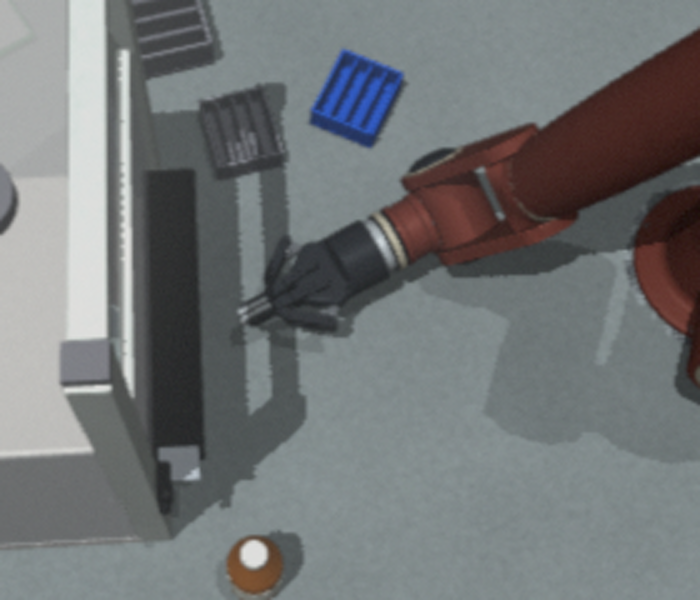

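The tip is in front of the lip centre (crop (240,315)), clear and below it. I slide in and rise.

Emit:
servo_tool(twist=[[0,0,0],[0,0,0],[0,0,0],[0,0,0],[0,0,0],[0,0,0]], xyz=[[2,-0.5,0],[2,-0.5,0],[1.5,-0.3,0],[0,0,0],[0,0,0.5],[0,0,0.3]], fingers=[0,0,0,0,0,0])

```text
time: 11.25
tool_pos: [0.6437, -0.076, 0.0844]
tool_rot: [0.707, 0.698, 0.109, 0.038]
contact_force: [0.5, 0.1, -0.5]
gripper_width: -0.001
```

Emit:
servo_tool(twist=[[0,0,0],[0,0,0],[0,0,0]], xyz=[[0,0,0.2],[0,0,0.2],[0,0,0.2]], fingers=[0,0,0])

```text
time: 11.62
tool_pos: [0.6442, -0.0764, 0.0904]
tool_rot: [0.707, 0.698, 0.108, 0.038]
contact_force: [-0.5, -0.3, -0.4]
gripper_width: 0.0
```

Emit:
servo_tool(twist=[[0,0,0],[0,0,0]], xyz=[[0,0,0.2],[0,0,0.2]], fingers=[0,0])

```text
time: 11.88
tool_pos: [0.6443, -0.0764, 0.0944]
tool_rot: [0.707, 0.698, 0.108, 0.038]
contact_force: [0.6, 0.2, 0.2]
gripper_width: 0.003
```

Emit:
servo_tool(twist=[[0,0,0],[0,0,0]], xyz=[[0,0,0.2],[0,0,0.2]], fingers=[0,0])

```text
time: 12.12
tool_pos: [0.6443, -0.0763, 0.0984]
tool_rot: [0.707, 0.698, 0.108, 0.038]
contact_force: [1.3, 0.3, 0.3]
gripper_width: 0.0
```

Emit:
servo_tool(twist=[[0,0,0],[0,0,0]], xyz=[[0,0,0.2],[0,0,0.2]], fingers=[0,0])

```text
time: 12.38
tool_pos: [0.6443, -0.0763, 0.1024]
tool_rot: [0.707, 0.698, 0.108, 0.038]
contact_force: [-0.2, -0.1, -1.2]
gripper_width: 0.001
```

Emit:
servo_tool(twist=[[0,0,0],[0,0,0]], xyz=[[0,0,0.2],[0,0,0.2]], fingers=[0,0])

```text
time: 12.62
tool_pos: [0.6443, -0.0763, 0.1064]
tool_rot: [0.707, 0.697, 0.108, 0.038]
contact_force: [0.6, -1.1, -0.6]
gripper_width: 0.001
```

Emit:
servo_tool(twist=[[0,0,0],[0,0,0]], xyz=[[0,0,0.2],[0,0,0.2]], fingers=[0,0])

```text
time: 12.88
tool_pos: [0.6439, -0.0762, 0.1095]
tool_rot: [0.707, 0.698, 0.109, 0.037]
contact_force: [2.1, 0.0, -3.3]
gripper_width: -0.001
```

Contact with the lip is at TCP z of about 0.109 and 3.3 N. I push up slowly.

Emit:
servo_tool(twist=[[0,0,0],[0,0,0],[0,0,0],[0,0,0],[0,0,0],[0,0,0],[0,0,0],[0,0,0]], xyz=[[0,0,0.3],[0,0,0.4],[0,0,0.4],[0,0,0.4],[0,0,0.4],[0,0,0.4],[0,0,0.4],[0,0,0.3]], fingers=[0,0,0,0,0,0,0,0])

```text
time: 13.88
tool_pos: [0.6442, -0.0763, 0.1405]
tool_rot: [0.707, 0.697, 0.108, 0.038]
contact_force: [-1.3, -0.4, -3.7]
gripper_width: -0.001
```

```bash
python3 where.py; python3 - <<'E'
from h import *
f=vision.grab_frame("side");a=f[180:330,230:350,::-1]
g=vision.grab_frame("top");b=g[175:275,260:420,::-1]
cv2.imwrite("pics/s8.png",cv2.convertScaleAbs(cv2.resize(a,None,fx=4,fy=4,interpolation=cv2.INTER_NEAREST),alpha=1.6))
cv2.imwrite("pics/t8.png",cv2.convertScaleAbs(cv2.resize(b,None,fx=4,fy=4,interpolation=cv2.INTER_NEAREST),alpha=1.6))
E
```

```text
t 13.875 sash xy [-0.0184 -0.0004] z 0.1405 F [-1.3 -0.4 -3.7] j [-0.53  0.05  2.3   2.15  0.93 -0.93]
```

View pics/s8.png

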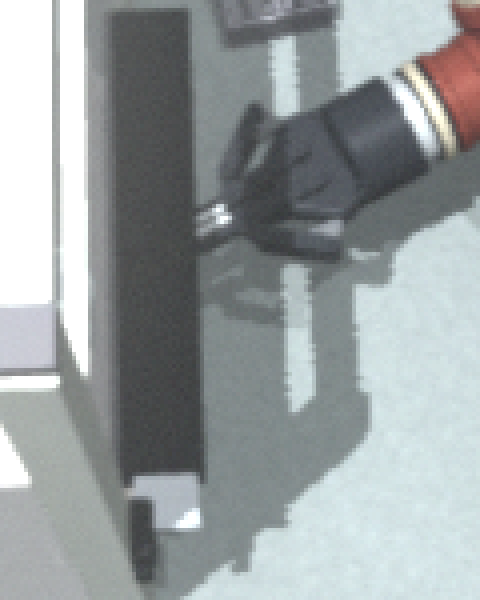

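View pics/t8.png

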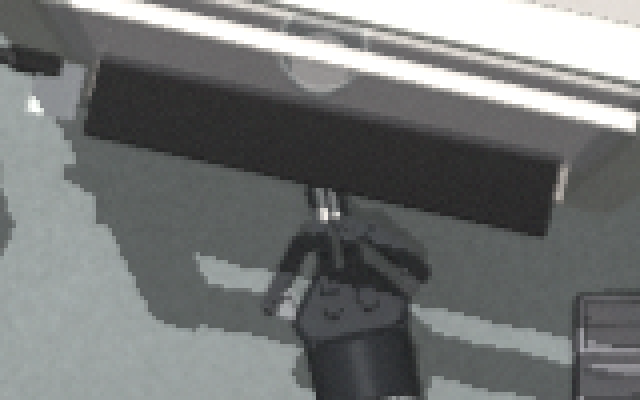

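The lip is rising on the fingertips. In the side crop its end overlaps the pointer less than before, so it is still below it. 32 mm to go.

Emit:
servo_tool(twist=[[0,0,0],[0,0,0],[0,0,0],[0,0,0],[0,0,0],[0,0,0],[0,0,0],[0,0,0]], xyz=[[0,0,0.3],[0,0,0.4],[0,0,0.4],[0,0,0.4],[0,0,0.4],[0,0,0.4],[0,0,0.4],[0,0,0.2]], fingers=[0,0,0,0,0,0,0,0])

```text
time: 14.98
tool_pos: [0.6443, -0.0763, 0.1697]
tool_rot: [0.707, 0.697, 0.108, 0.038]
contact_force: [-1.8, 0.1, -3.8]
gripper_width: 0.0
```

Emit:
servo_tool(twist=[[0,0,0],[0,0,0]], xyz=[[0,0,0.1],[0,0,0.1]], fingers=[0,0])

```text
time: 15.22
tool_pos: [0.6443, -0.0763, 0.1713]
tool_rot: [0.707, 0.698, 0.108, 0.038]
contact_force: [-1.1, -0.5, -3.9]
gripper_width: -0.003
```

```bash
python3 where.py; python3 - <<'E'
from h import *
f=vision.grab_frame("side");a=f[285:335,245:305,::-1]
g=vision.grab_frame("top");b=g[180:230,250:310,::-1]
cv2.imwrite("pics/side_f.png",f[:,:,::-1]);cv2.imwrite("pics/top_f.png",g[:,:,::-1])
cv2.imwrite("pics/st9.png",cv2.convertScaleAbs(cv2.resize(np.vstack([a,b[:,:]]),None,fx=6,fy=6,interpolation=cv2.INTER_NEAREST),alpha=1.8))
E
```

```text
t 15.225 sash xy [-0.0183 -0.0005] z 0.1713 F [-1.1 -0.5 -3.9] j [-0.53 -0.04  2.31  2.1   0.89 -0.85]
```

View pics/st9.png

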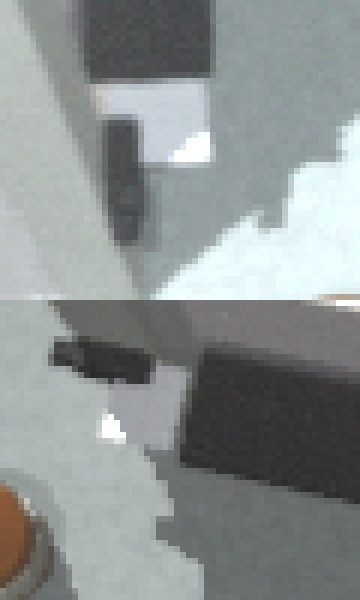

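Lip and pointer front edges now line up, with the small end gap visible in both views (side x about 212 in the crop). I add the last 1.7 mm.

Emit:
servo_tool(twist=[[0,0,0],[0,0,0],[0,0,0]], xyz=[[0,0,0.1],[0,0,0.07],[0,0,0]], fingers=[0,0,0])

```text
time: 15.7
tool_pos: [0.6443, -0.0763, 0.1731]
tool_rot: [0.707, 0.697, 0.108, 0.038]
contact_force: [-2.5, 0.7, -2.5]
gripper_width: -0.001
```

```bash
python3 where.py; python3 - <<'E'
from h import *
from scipy.optimize import least_squares
f=vision.grab_frame("side");g=vision.grab_frame("top")
cv2.imwrite("pics/side_f.png",f[:,:,::-1]);cv2.imwrite("pics/top_f.png",g[:,:,::-1])
a=cv2.resize(f[285:335,245:305,::-1],None,fx=12,fy=12,interpolation=cv2.INTER_NEAREST)
cv2.imwrite("pics/s10.png",cv2.convertScaleAbs(a,alpha=1.8))
# overlay prediction of lip end corners vs pointer: z sensitivity of gap in side view
S=np.array([.6622,-.08]);w=-.2278;c,s=np.cos(w),np.sin(w)
W=lambda x,y,z:[S[0]+c*x-s*y,S[1]+s*x+c*y,z]
for dz in(-.007,0,.007):print(dz,(proj("side",W(-.029,.174,.197))-proj("side",W(-.03,.17,.197+dz))).round(2),(proj("top",W(-.029,.174,.197))-proj("top",W(-.03,.17,.197+dz))).round(2))
E
```

```text
t 15.7 sash xy [-0.0183 -0.0004] z 0.1731 F [-2.5  0.7 -2.5] j [-0.53 -0.05  2.31  2.1   0.89 -0.84]
-0.007 [-0.51  0.85] [-1.53 -1.  ]
0 [-0.36  1.58] [-1.3  -0.66]
0.007 [-0.2   2.31] [-1.07 -0.32]
```

View pics/s10.png

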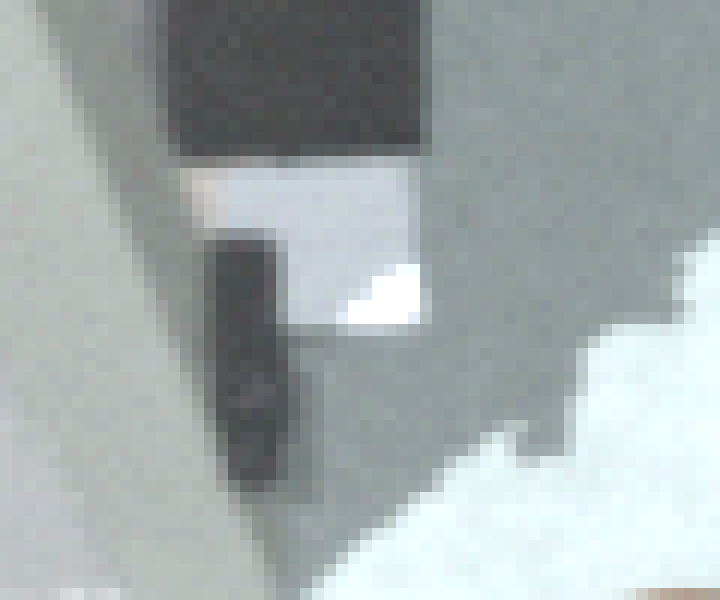

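The visible gap in the side view is close to zero, with about 0.3 px predicted for level, so touch and camera agree. I withdraw downward, then back.

Emit:
servo_tool(twist=[[0,0,0],[0,0,0],[0,0,0],[0,0,0],[0,0,0],[0,0,0],[0,0,0]], xyz=[[0,0,-0.5],[0,0,-1.5],[0,0,-1],[-2,0.5,0],[-2,0.5,0],[-2,0.5,0],[0,0,0]], fingers=[0,0,0,0,0,0,0])

```text
time: 16.68
tool_pos: [0.5837, -0.0612, 0.1429]
tool_rot: [0.707, 0.698, 0.108, 0.038]
contact_force: [0.2, -0.7, 0.6]
gripper_width: -0.004
```

```bash
python3 where.py; python3 - <<'E'
from h import *
f=vision.grab_frame("side");g=vision.grab_frame("top")
o=cv2.imread("pics/side_f.png")[:,:,::-1].astype(int)
print("diff lip end region",np.abs(f[285:335,245:290].astype(int)-o[285:335,245:290]).mean(), np.abs(f[285:335,245:290].astype(int)-o[285:335,245:290]).max())
a=cv2.resize(f[285:335,245:305,::-1],None,fx=8,fy=8,interpolation=cv2.INTER_NEAREST)
cv2.imwrite("pics/s11.png",cv2.convertScaleAbs(a,alpha=1.8));cv2.imwrite("pics/top11.png",g[:,:,::-1])
o0=cv2.imread("pics/top0.png")[:,:,::-1].astype(int)
for n,(u,v) in dict(bottle=(247,219),tray=(419,260),beaker=(356,135)).items():
    print(n,np.abs(g[v-14:v+14,u-14:u+14].astype(int)-o0[v-14:v+14,u-14:u+14]).mean().round(2))
E
```

```text
t 16.675 sash xy [-0.0807  0.0006] z 0.1429 F [ 0.2 -0.7  0.6] j [-0.59 -0.12  2.45  2.09  0.96 -0.89]
diff lip end region 1.6296296296296295 7
bottle 2.67
tray 3.26
beaker 3.26
```

View pics/s11.png

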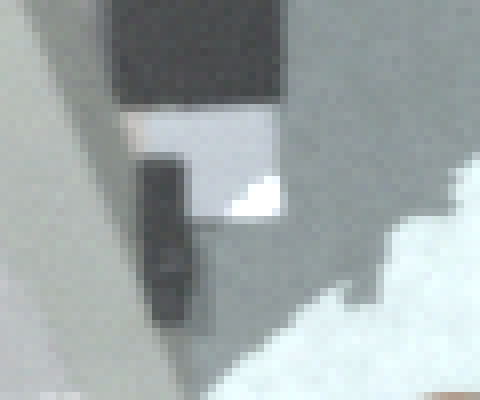

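View pics/top11.png

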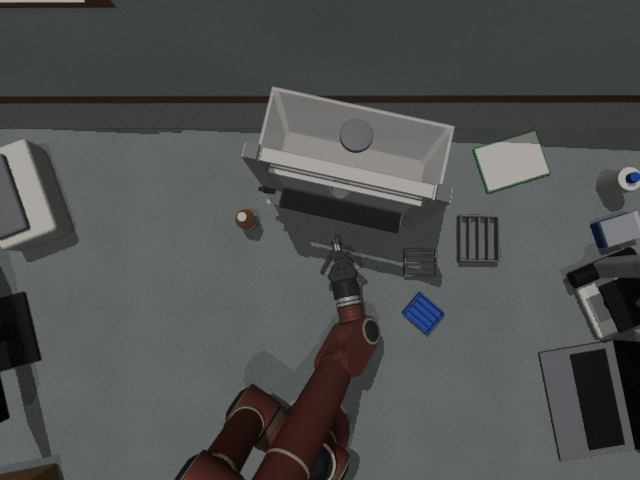

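The sash stayed put after I withdrew, since the lip end looks the same in the side view to within noise. The bottle (247,219), tray (419,260) and beaker (356,135) have not moved, and the hand is clear. I hand in.

```bash
python3 -c "
from h import *
print(job.job_done())"
```

```text
the job is handed in; nothing more can be done
None
```

I pushed the window up from below with shut fingers until the lip's top was level with the pointer by my measurements, then withdrew and handed in at about 17 s. No verdict was reported.

- **Setting the height:** I lightly touched the pointer's underside with the fingertips (up to 6 N) and the tool stopped at z = 0.181. With the same hand pose under the lip, that meant stopping at z = 0.173, and the tool ended at 0.1731. The lip rose about 65 mm and the force stayed around 4 N.
- **Last checks:** After I took the hand away, the lip end had not moved in the side view. Its alignment with the pointer matches level. The bottle, the small grey tray and the beaker look the same as at the start, and the hand is clear with only noise on the force reading.
- **Disagreement:** My first camera-only fit put the lip about 10 mm lower than touch did, and the needed rise at about 72 mm. That fit was only good to about 8 mm, so I went by touch.

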